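Tip the riveting block onto the cutting board in a tack repair shop

TASK

Get the riveting block ready for use: it is the tall timber block with the steel plate on the side towards the robot. Without lifting it, slide it upright across the bench until it stands square against the front edge of the white cutting board, then push its top away from the robot so that it tips over that edge and lies flat on the board, steel plate up and square to the board. Do not shift or knock over the plain timber block and the tin standing beside it.

Things in the scene. Friction and masses are not known exactly. Their poses are not given: they have to be found in the camera images.
- board: White plastic cutting board fixed to the bench, 200 (x) x 500 (y) x 12 mm thick. Origin: centre of its underside, at bench height. x points away from the robot: its front edge (the fence, 12 mm high) is the line x = -100 mm, along its y. A loose hammer lies on its far half, handle along y, 80 mm beyond the board's middle.
- rivet_block: Riveting block, loose, 0.4-0.7 kg: 56 (x) x 64 (y) x 105 mm (z) tall, standing on end. Timber; its whole -x side, towards the robot, is a heavy 6 mm steel plate (a grey strip from above). Origin: centre of its underside. z: up its length. Its +x side faces the board's front edge, 25-65 mm off, up to 9 deg out of square. Pushed below 35 mm it slides; pushed high it tips and falls past half-way.
- plain_block: Bystander: plain timber block without steel, loose, 50 (x) x 80 (y) x 75 mm tall, standing in the same row. Origin: centre of its underside.
- rivet_tin: Bystander: round metal tin, loose, 58 mm diameter, 70 mm tall, standing in the same row. Origin: centre of its underside. The three in the row stand about 130 mm apart, in any order.
- block_mid (a point): The middle point of the riveting block, 52.5 mm up its z axis from its origin; axes as the block's.
Not all that is in view belongs to the job. Leave any purple or yellow look-alike of the rivet_block alone.

How it is judged:
By the outcome, as a careful person would: the job done as asked, in the order asked, and still so for the second after the job is handed in, with the robot touching nothing.
It also fails if it takes over 42 s, if anything falls off the work surface, if the arm or the gripper's body presses on something with over 40 N, if the wrist force passes 120 N, or if a joint passes its speed limit or range.

ROBOT

A 6-joint arm with a two-finger parallel gripper is mounted at the origin on the work surface. World frame = base frame: x ahead of the robot, y to its left, z up, the work surface at z = 0. Lengths are in m, angles in rad, forces in N, time in s.
With the tool pointing down it reaches from about 0.375 to 0.925 m from the base axis. Payload 5.7 kg.
Tool frame: the origin (TCP) lies on the centre line of the jaws, within the pads' length; the fingertips stand manip.tcp_to_tips ahead of it and the grasp point (between the pads) lies 5 mm behind it (manip.tcp_to_tips is the distance from the TCP to the fingertips, in m); z points along the fingers, y is the direction in which the jaws open and shut (so a half turn about z gives the same grasp; the last joint's range is limited). The gripper opens to 88 mm and grips with 3 to 60 N. Pads are 20 mm wide; open, the fingers measure 115 mm over their backs; the gripper's body (75 mm by 178 mm) begins 61 mm behind the grasp point.
Start: joints at [1.08, 0.359, 1.51, -0, 1.272, -0.115], TCP at [0.22, 0.558, 0.237] pointing down, gripper open.
Joint ranges: [-2.97, 2.97], [-1.01, 2.36], [0.21, 2.38], [-0.96, 4.11], [0.2, 2.71], [-2.98, 2.98]. Speed limits (rad/s): [2.39, 2.39, 3.14, 3.14, 3.14, 3.14].

INTERFACE

Orientations are given as a rotation vector (axis times angle).
In Python, from station import manip gives the robot as it stands.
- The arm moves only by the shell command python3 -m pendant 'ROWS' [FORCE]. ROWS is JSON, a list that holds one entry, the list of rows, each a list of 5 numbers: the closure in counts, from 0 (fully open) to 255 (shut), then the shift along the tool's x, y, z in mm, then the turn about the tool's z in degrees. A call has 1 to 20 rows; each row is the pose to reach, as a shift and turn from the pose commanded when the call began, along the tool's axes at that moment; what a row does not reach only later rows make up. A row lasts 1/8 s, in which the tool goes at most 62.5 mm and 10.7 degrees, less where a joint would pass 70% of its speed; a pose out of reach is approached as far as the arm can. A call with a gripper value outside its range is refused whole. The fingers move at their own pace and stop on an object; FORCE is the grip in N (left out, the last holds). Time passes only in rows, so rows that repeat a pose let the fingers close. It gives the time, the measured TCP pose, the force and the opening at its end, in the units of the state.
- manip.state(): the state, without advancing time (a new reading comes with each control period).
- manip.read_camera(name): name is "scene" or "top" or "wrist"; returns a dict with "img" (480x640x3 uint8, red, green, blue), "fx", "fy", "cx", "cy" (pixels), "eye" and "rotation" of the camera in the world. Camera axes: x right, y down, z forward; pixel columns grow to the right and rows downward; lengths in m; the calibration is good to about 2 mm. A picture is of the moment at which its call begins. There is no depth.
- manip.close_job(): hands the job in, once; it reports no verdict.
The state is a dict: "time_s": time; "qpos": joint angles; "qvel": joint speeds; "joint_torque": joint torques, N m; "tcp_pos": TCP position; "tcp_rot": TCP orientation; "contact_force": force on the tool from outside, world axes, zero at the start; "torque": the same for the moment, N m; "width": opening from 0.0 (shut) to 1.0 (fully open).
Only numpy, scipy, OpenCV 4.12 (cv2) and the standard library are available. Lean on these libraries where they do the work, as an engineer would, in place of code of your own. Each camera call takes 0.05 s, during which the arm holds its last target. There are 200 camera calls.

## Working session

There is one attempt and no reset: what is moved stays moved. The work goes in short steps, Python scripts to look and compute and a shell command to move; the robot and the scene stay as the last step left them, time stands still between calls to the robot, and variables do not carry over. Pictures are saved under pics/ and viewed, about 8 in all and at most 12, crops included, and the job is handed in when it is done.

```bash
ls; mkdir -p pics; cat > h.py <<'E'
import numpy as np, cv2
from station import manip
def ray(c,u,v,z):
    d=np.array(c["rotation"])@np.array([(u-c["cx"])/c["fx"],(v-c["cy"])/c["fy"],1.0])
    e=np.array(c["eye"]); return e+d*(z-e[2])/d[2]
def proj(c,p):
    q=np.array(c["rotation"]).T@(np.array(p)-np.array(c["eye"]))
    return c["fx"]*q[0]/q[2]+c["cx"], c["fy"]*q[1]/q[2]+c["cy"]
def shot(n,f):
    c=manip.read_camera(n); cv2.imwrite("pics/"+f,c["img"][:,:,::-1]); np.save("pics/"+f+".npy",c,allow_pickle=True); return c
E
python3 - <<'E'
from h import *
for n in("top","scene"):
    c=shot(n,n+"1.png"); print(n,c["eye"],np.round(c["rotation"],3).tolist(),c["fx"],c["cx"],c["cy"])
print(manip.state(),manip.tcp_to_tips)
E
```

```text
pics
top [0.49937057 0.00751084 0.75808949] [-2.154, 2.152, -0.08] 498.1398791946971 314.65547979289835 232.0098210854151
scene [ 1.14136963 -0.1602984   0.50045191] [-1.852, -1.351, 0.655] 526.8455391254389 316.2267878863423 253.31324444456644
{'time_s': 0.1, 'qpos': array([ 1.07984335e+00,  3.59417728e-01,  1.51129177e+00, -1.77914524e-05,
        1.27249315e+00, -1.15075870e-01]), 'qvel': array([-0.00197758, -0.00146375, -0.00174668, -0.00072462, -0.00093731,
       -0.00083337]), 'joint_torque': array([ 1.02723956e-03, -5.16360319e+01, -2.71407759e+01,  6.79128687e-02,
        2.75410130e-02,  1.62375278e-05]), 'tcp_pos': array([0.21997715, 0.5575965 , 0.23591505]), 'tcp_rot': array([-5.86861787e-01, -3.08581843e+00,  2.42137578e-03]), 'contact_force': array([-0.27470525, -0.56577228,  0.26695594]), 'torque': array([-0.03100794,  0.00087923, -0.0281541 ]), 'width': 0.9976523752944858} 0.014
```

View pics/top1.png

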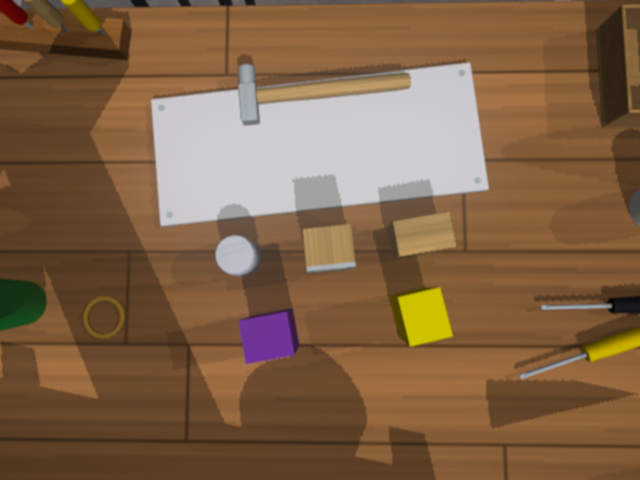

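View pics/scene1.png

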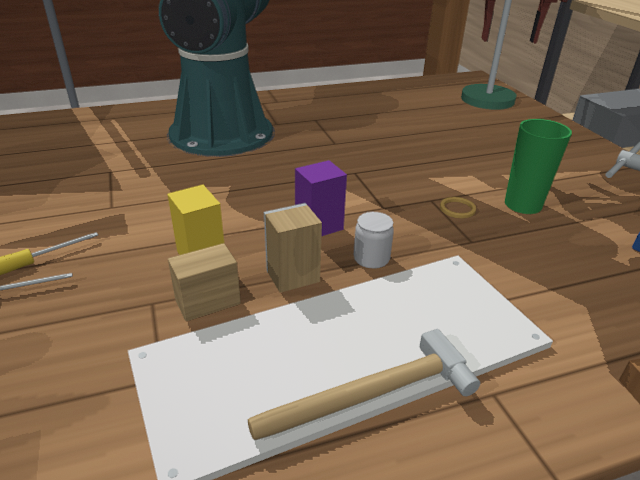

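Top view: tin (237,255), riveting block (330,248) with grey strip at its lower edge, plain block (424,235). Purple (268,336) and yellow (425,316) decoys stand in front of the row. The hammer is on the far half of the board.

```bash
cat >> h.py <<'E'
from scipy.spatial.transform import Rotation as R
_rd=ray;_pj=proj
def fix(c):
    c=dict(c)
    if np.shape(c["rotation"])==(3,): c["rotation"]=R.from_rotvec(c["rotation"]).as_matrix()
    return c
def ray(c,u,v,z): return _rd(fix(c),u,v,z)
def proj(c,p): return _pj(fix(c),p)
def board(c):
    """front-edge line from white mask: returns corners on z=.012"""
    im=c["img"]; hsv=cv2.cvtColor(im,cv2.COLOR_RGB2HSV)
    m=((hsv[...,1]<40)&(hsv[...,2]>90)).astype(np.uint8)
    m=cv2.morphologyEx(m,cv2.MORPH_OPEN,np.ones((3,3)))
    ct=max(cv2.findContours(m,0,2)[0],key=cv2.contourArea)
    return ct
E
python3 - <<'E'
from h import *
c=np.load("pics/top1.png.npy",allow_pickle=True).item()
ct=board(c); h=cv2.convexHull(ct); q=cv2.approxPolyDP(h,8,True)[:,0]
print(q)
P=np.array([ray(c,u,v,.012) for u,v in q]); print(P.round(4))
cv2.imwrite("pics/crop1.png",cv2.resize(c["img"][195:285,200:470,::-1],None,fx=2.96,fy=2.96,interpolation=cv2.INTER_CUBIC))
E
```

```text
[[469  63]
 [487 189]
 [160 224]
 [153  99]
 [244  64]]
[[ 0.8404 -0.2079  0.012 ]
 [ 0.6425 -0.2289  0.012 ]
 [ 0.5901  0.2661  0.012 ]
 [ 0.7873  0.2842  0.012 ]
 [ 0.8428  0.1419  0.012 ]]
```

View pics/crop1.png

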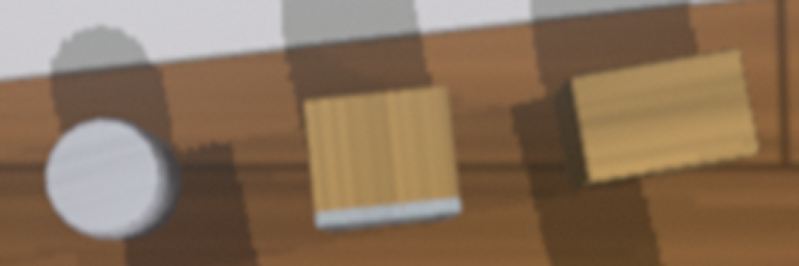

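```bash
cat >> h.py <<'E'
B=np.array([[.8404,-.2079],[.6425,-.2289],[.5901,.2661],[.7873,.2842]])
E
python3 - <<'E'
from h import *
c=np.load("pics/top1.png.npy",allow_pickle=True).item()
def g(L,z): return np.array([ray(c,200+(u+.5)/2.96-.5,195+(v+.5)/2.96-.5,z)[:2] for u,v in L])
r=g([(304,101),(447,88),(461,211),(317,226)],.105)
p=g([(571,78),(739,51),(758,153),(588,185)],.075)
t=g([(46,180),(162,180),(104,118),(104,240)],.070)
for n,q in(("r",r),("p",p)):
    print(n,q.round(4).tolist(),q.mean(0).round(4)); d=np.diff(np.vstack([q,q[:1]]),axis=0); print(np.linalg.norm(d,axis=1).round(4),np.degrees(np.arctan2(d[:,1],d[:,0])).round(1))
print("t",t.mean(0),t.round(3).tolist())
d=np.diff(np.vstack([B,B[:1]]),axis=0); print("B",np.linalg.norm(d,axis=1),np.degrees(np.arctan2(d[:,1],d[:,0])).round(2))
e=B[2]-B[1]; e/=np.linalg.norm(e); n=np.array([e[1],-e[0]])
print("e,n",e,n)
for nm,q in(("r",r),("p",p),("t",t)): print(nm,"dist",((q-B[1])@n).round(4),"along",((q-B[1])@e).round(4))
E
```

```text
r [[0.5722, 0.0437], [0.578, -0.02], [0.5233, -0.0259], [0.5166, 0.0377]] [0.5475 0.0089]
[0.064  0.055  0.0639 0.0559] [ -84.8 -173.8   96.     6.2]
p [[0.5862, -0.0788], [0.5987, -0.1566], [0.5512, -0.1641], [0.5364, -0.0859]] [ 0.5681 -0.1214]
[0.0788 0.048  0.0796 0.0503] [ -80.9 -171.1  100.7    8.1]
t [0.53916357 0.13951779] [[0.539, 0.167], [0.539, 0.112], [0.568, 0.14], [0.511, 0.139]]
B [0.19901108 0.49776577 0.19802891 0.49495658] [-173.94   96.04    5.24  -83.84]
e,n [-0.1052704   0.99444364] [0.99444364 0.1052704 ]
r dist [-0.0412 -0.0422 -0.0972 -0.0972] along [0.2785 0.2146 0.2144 0.2784]
p dist [-0.0402 -0.0359 -0.0839 -0.0904] along [0.1552 0.0765 0.074  0.1533]
t dist [-0.0614 -0.0671 -0.0351 -0.0922] along [0.4045 0.3501 0.3747 0.3797]
```

```bash
cat >> h.py <<'E'
e=B[2]-B[1]; e/=np.linalg.norm(e); n=np.array([e[1],-e[0]])
def goto(d,a,ztip):
    s=manip.state(); Rm=R.from_rotvec(s["tcp_rot"]).as_matrix()
    t=np.r_[B[1]+a*e+d*n, ztip+manip.tcp_to_tips]
    ya=np.degrees(np.arctan2(Rm[1,1],Rm[0,1])); w=np.degrees(np.arctan2(e[1],e[0]))
    print("shift mm",(1000*Rm.T@(t-s["tcp_pos"])).round(1),"turn about tool z",round(ya-w,2),"t",s["time_s"],"F",s["contact_force"].round(1),"w",s["width"])
def where():
    s=manip.state(); p=s["tcp_pos"]; q=p[:2]-B[1]
    print("d,a,ztip mm",(1000*q@n).round(1),(1000*q@e).round(1),round(1000*(p[2]-.014),1))
E
python3 -c "
from h import *
where();goto(-.122,.2465,.15)"
```

```text
d,a,ztip mm -337.4 826.6 221.9
shift mm [-459.5 -414.4   72.5] turn about tool z -27.58 t 0.1 F [-0.3 -0.6  0.3] w 0.9976523752944858
```

```bash
python3 -m pendant '[[[0,-20,-18,0,-2],[50,-60,-54,0,-6],[100,-100,-90,0,-10],[155,-140,-126,0,-14],[155,-180,-162,0,-18],[155,-220,-198,0,-22],[155,-260,-234,0,-26],[155,-300,-270,10,-27.6],[155,-340,-306,20,-27.6],[155,-380,-342,40,-27.6],[155,-420,-378,55,-27.6],[155,-445,-401,65,-27.6],[155,-456,-411,71,-27.6],[155,-459.5,-414.5,72.5,-27.6],[155,-459.5,-414.5,72.5,-27.6],[155,-459.5,-414.5,72.5,-27.6]]]' 10
python3 - <<'E'
from h import *
where();goto(-.122,.2465,.030)
c=shot("wrist","w1.png"); print(c["eye"])
E
```

```text
time_s: 2.1
tcp_pos: [0.4951, 0.0049, 0.1645]
tcp_rot: [-0.168, 3.137, 0.0]
contact_force: [-0.0, -1.0, 0.1]
width: 0.394
d,a,ztip mm -122.0 248.1 150.5
shift mm [ 1.000e-01 -1.600e+00  1.205e+02] turn about tool z 0.1 t 2.1 F [-0.  -1.   0.1] w 0.3935260155785216
[ 0.41184904 -0.00373853  0.31178999]
```

View pics/w1.png

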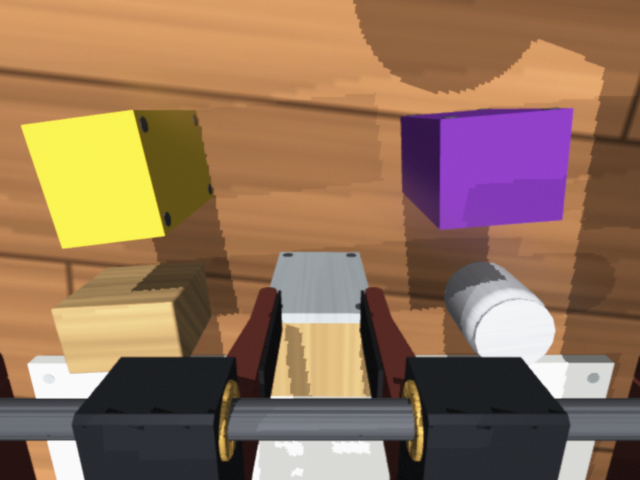

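```bash
python3 - <<'E'
from h import *
c=np.load("pics/w1.png.npy",allow_pickle=True).item()
def da(u,v,z):
    q=ray(c,u,v,z)[:2]; r=q-B[1]; return (1000*np.array([r@n,r@e])).round(1), q.round(3)
for nm,u,v,z in [("plateL",272,321,.105),("plateR",370,321,.105),("platebotL",281,253,.105),("purpL",443,229,.105),("purpR",562,219,.105),("yelL",64,247,.105),("yelR",163,235,.105),("plate/timberL",276,315,.105)]: print(nm,da(u,v,z))
print(proj(c,np.r_[B[1]-.0972*n+.2144*e,.105]),proj(c,np.r_[B[1]-.0972*n+.2784*e,.105]),proj(c,np.r_[B[1]-.0972*n+.2784*e,0]))
E
```

```text
plateL (array([-91.7, 220.9]), array([ 0.528, -0.019]))
plateR (array([-91.9, 276.3]), array([0.522, 0.036]))
platebotL (array([-132.5,  227.1]), array([ 0.487, -0.017]))
purpL (array([-146.1,  312.6]), array([0.464, 0.067]))
purpR (array([-151.7,  374.1]), array([0.452, 0.127]))
yelL (array([-135.7,  111.5]), array([ 0.496, -0.132]))
yelR (array([-142.5,  165. ]), array([ 0.483, -0.08 ]))
plate/timberL (array([-95.5, 223.2]), array([ 0.524, -0.017]))
(np.float64(260.15615450020425), np.float64(312.3053550393705)) (np.float64(374.08247608297813), np.float64(312.551645472809)) (np.float64(357.9207725955288), np.float64(251.0850751640428))
```

```bash
python3 - <<'E'
from h import *
w=np.load("pics/w1.png.npy",allow_pickle=True).item();t=np.load("pics/top1.png.npy",allow_pickle=True).item()
for a,b in [((441,229),(292,311)),((163,236),(398,296)),((62,247),(442,289)),((562,219),(239,321))]:
    A=[];y=[]
    for c,p in((w,a),(t,b)):
        d=ray(c,*p,0)-c["eye"]; d/=np.linalg.norm(d); M=np.eye(3)-np.outer(d,d); A.append(M);y.append(M@np.array(c["eye"]))
    X,res,_,_=np.linalg.lstsq(np.vstack(A),np.hstack(y),rcond=None); print(X.round(4),res**.5)
E
```

```text
[0.4632 0.0584 0.1182] [0.00489453]
[ 0.4846 -0.0807  0.103 ] [0.00032766]
[ 0.4952 -0.1361  0.1035] [0.00314083]
[0.4518 0.1251 0.1081] [0.00012811]
```

```bash
python3 -m pendant '[[[155,4,-1.6,20,0],[155,9,-1.6,40,0],[155,9,-1.6,50,0],[155,9,-1.6,50,0]]]' && python3 -m pendant '[[[155,0,0,25,0],[155,0,0,50,0],[155,0,0,62,0],[155,0,0,67.5,0],[155,0,0,67.5,0]]]'
python3 - <<'E'
from h import *
where();goto(-.0518,.2465,.033)
shot("wrist","w2.png")
E
```

```text
time_s: 2.65
tcp_pos: [0.4865, 0.0017, 0.1139]
tcp_rot: [0.167, -3.136, -0.0]
contact_force: [-0.4, -0.2, 0.4]
width: 0.394
time_s: 3.28
tcp_pos: [0.4871, 0.0013, 0.0469]
tcp_rot: [-0.166, 3.137, -0.0]
contact_force: [0.9, 0.1, -0.3]
width: 0.394
d,a,ztip mm -130.3 245.3 32.9
shift mm [-78.5   1.2  -0. ] turn about tool z 0.03 t 3.275 F [ 0.9  0.1 -0.3] w 0.39350081580818913
```

View pics/w2.png

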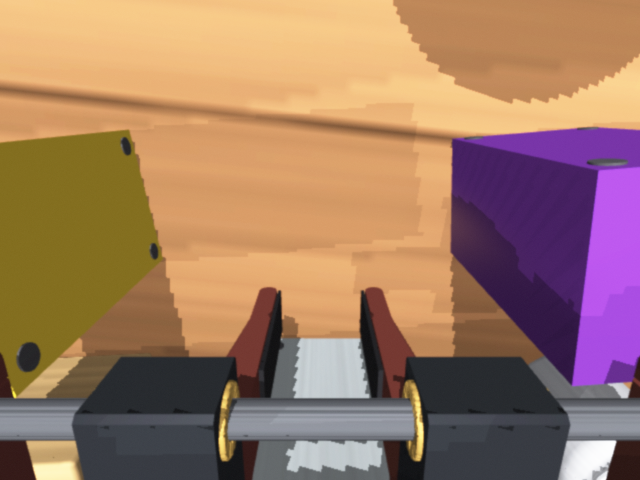

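Tool +x points toward the robot, so that shift went backwards, but without contact. The wrist view shows the fingers clear of yellow and purple, with the plate ahead. Now I push forward in −x.

```bash
python3 -m pendant '[[[155,-8,1,0,0],[155,-16,1.2,0,0],[155,-20,1.2,0,0],[155,-24,1.2,0,0],[155,-28,1.2,0,0],[155,-32,1.2,0,0],[155,-36,1.2,0,0],[155,-40,1.2,0,0],[155,-44,1.2,0,0],[155,-47,1.2,0,0],[155,-50,1.2,0,0],[155,-53,1.2,0,0],[155,-55,1.2,0,0],[155,-57,1.2,0,0],[155,-58,1.2,0,0],[155,-58,1.2,0,0]]]'
python3 - <<'E'
from h import *
where();goto(-.066,.2465,.033)
shot("scene","s2.png");c=shot("top","top2.png")
a=np.load("pics/s2.png.npy",allow_pickle=True).item()["img"][150:330,130:450,::-1]
b=c["img"][150:300,180:480,::-1]
a=cv2.resize(a,(640,360));b=cv2.resize(b,(480,240),interpolation=cv2.INTER_CUBIC)
b=cv2.copyMakeBorder(b,0,0,0,160,0); cv2.imwrite("pics/m2.png",np.vstack([a,b]))
E
```

```text
time_s: 5.32
tcp_pos: [0.5444, 0.0086, 0.0467]
tcp_rot: [-0.166, 3.137, -0.0]
contact_force: [-1.7, -0.1, 0.9]
width: 0.394
d,a,ztip mm -72.5 246.5 32.7
shift mm [-6.5 -0.  -0.3] turn about tool z 0.02 t 5.325 F [-1.7 -0.1  0.9] w 0.3935537203539196
```

View pics/m2.png

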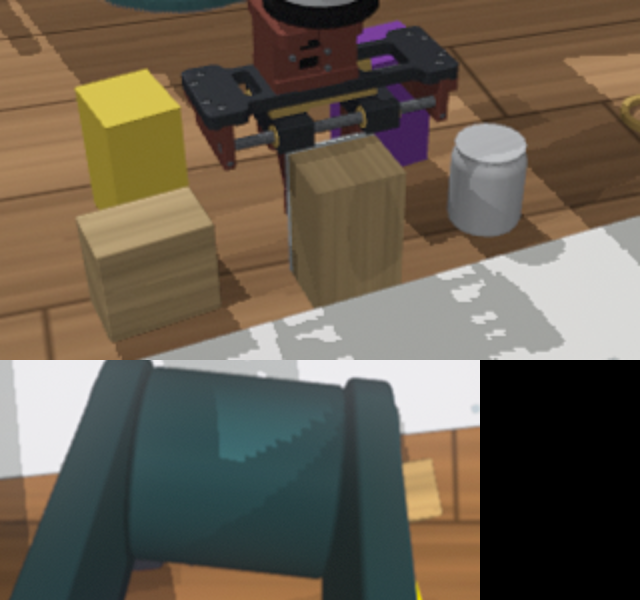

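The block slides upright, with a few mm to go before the board; the bystanders are untouched. I creep on until the force rises.

```bash
python3 -m pendant '[[[155,-1.5,0,0,0],[155,-3,0,0,0],[155,-4.5,0,0,0],[155,-4.5,0,0,0]]]'|grep -E "force|tcp_pos"; python3 -m pendant '[[[155,-1,0,0,0],[155,-2,0,0,0],[155,-2,0,0,0]]]'|grep -E "force|tcp_pos"; python3 -c "
from h import *
where()"
```

```text
tcp_pos: [0.549, 0.0091, 0.0467]
contact_force: [-3.5, 0.1, 1.0]
tcp_pos: [0.5492, 0.0092, 0.0465]
contact_force: [-6.4, -1.7, 4.6]
d,a,ztip mm -67.7 246.6 32.5
```

```bash
python3 -m pendant '[[[155,-1,0,0,0],[155,-2,0,0,0],[155,-2,0,0,0],[155,-2,0,0,0]]]'|grep -E "force|tcp_pos|rot"; python3 - <<'E'
from h import *
where(); goto(-.066,.2465,.085)
c=shot("scene","s3.png"); cv2.imwrite("pics/c3.png",cv2.resize(c["img"][180:330,220:400,::-1],(720,600),interpolation=cv2.INTER_CUBIC))
E
```

```text
tcp_pos: [0.5494, 0.0094, 0.0463]
tcp_rot: [0.167, -3.131, -0.0]
contact_force: [-10.4, -2.6, 7.0]
d,a,ztip mm -67.5 246.8 32.3
shift mm [ -1.2  -0.3 -52.7] turn about tool z 0.06 t 6.8 F [-10.4  -2.6   7. ] w 0.3913637713440033
```

View pics/c3.png

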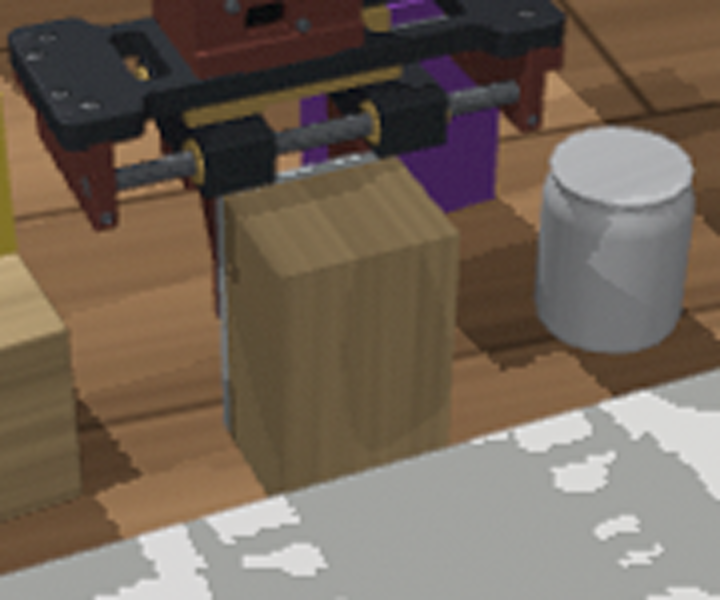

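The block stands flush and square at the fence. I back off, rise to 88 mm and push the top.

```bash
python3 -m pendant '[[[155,4,0,0,0],[155,12,0,0,0],[155,14,0,0,0],[155,14,0,-25,0],[155,14,0,-50,0],[155,14,0,-56,0],[155,14,0,-56,0]]]'|grep -E "force|tcp_pos"; python3 -c "
from h import *
where();goto(-.066,.2465,.088)"; python3 -m pendant '[[[155,-4,0,0,0],[155,-10,0,0,0],[155,-14,0,0,0],[155,-18,0,0,0],[155,-22,0,0,0],[155,-26,0,0,0],[155,-30,0,0,0],[155,-34,0,0,0],[155,-34,0,0,0]]]'|grep -E "force|tcp_pos"; python3 - <<'E'
from h import *
where()
c=shot("scene","s4.png"); cv2.imwrite("pics/c4.png",cv2.resize(c["img"][150:360,200:430,::-1],(640,584),interpolation=cv2.INTER_CUBIC))
E
```

```text
tcp_pos: [0.5392, 0.008, 0.1027]
contact_force: [0.1, 0.3, -1.2]
d,a,ztip mm -77.8 246.5 88.7
shift mm [-11.8   0.    0.8] turn about tool z 0.02 t 7.725 F [ 0.1  0.3 -1.2] w 0.39467144099260537
tcp_pos: [0.5723, 0.0118, 0.1025]
contact_force: [-2.6, -0.3, 2.9]
d,a,ztip mm -44.5 246.7 88.5
```

View pics/c4.png

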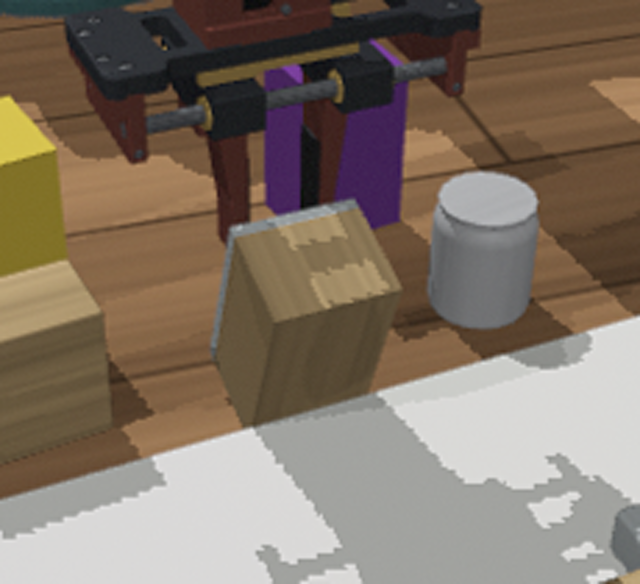

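Tilting cleanly over the fence, so I keep pushing past half-way.

```bash
python3 -m pendant '[[[155,-4,0,0,0],[155,-9,0,0,0],[155,-14,0,0,0],[155,-19,0,0,0],[155,-24,0,0,0],[155,-29,0,0,0],[155,-34,0,0,0],[155,-38,0,0,0],[155,-42,0,0,0],[155,-46,0,0,0],[155,-50,0,0,0],[155,-50,0,0,0],[155,-50,0,0,0]]]'|grep -E "force|tcp_pos"; python3 - <<'E'
from h import *
where()
c=shot("scene","s5.png"); cv2.imwrite("pics/c5.png",cv2.resize(c["img"][150:360,200:430,::-1],(640,584),interpolation=cv2.INTER_CUBIC))
E
```

```text
tcp_pos: [0.6222, 0.0169, 0.1026]
contact_force: [-0.5, -0.4, -0.0]
d,a,ztip mm 5.7 246.6 88.6
```

View pics/c5.png

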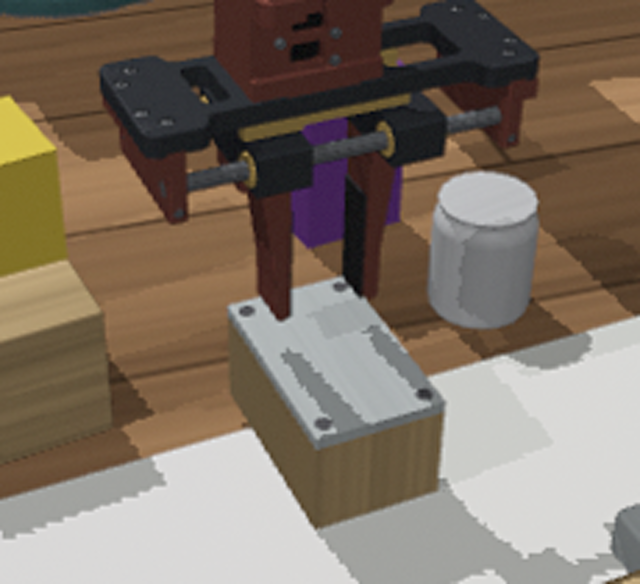

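It lies flat, plate up. I retreat up and aside, then check from above.

```bash
python3 -m pendant '[[[155,0,0,-30,0],[155,0,0,-80,0],[155,20,30,-120,0],[155,50,80,-130,0],[155,80,130,-130,0],[155,110,180,-130,0],[155,140,230,-130,0],[155,140,280,-130,0],[155,140,330,-130,0],[155,140,380,-130,0],[155,140,400,-130,0],[155,140,400,-130,0]]]'|grep -E "time|force|tcp_pos"; python3 - <<'E'
from h import *
c=shot("top","top6.png"); cv2.imwrite("pics/c6.png",cv2.resize(c["img"][145:295,200:470,::-1],(800,444),interpolation=cv2.INTER_CUBIC))
E
```

```text
time_s: 12.08
tcp_pos: [0.4405, 0.4003, 0.2324]
contact_force: [0.1, -1.0, 0.3]
```

View pics/c6.png

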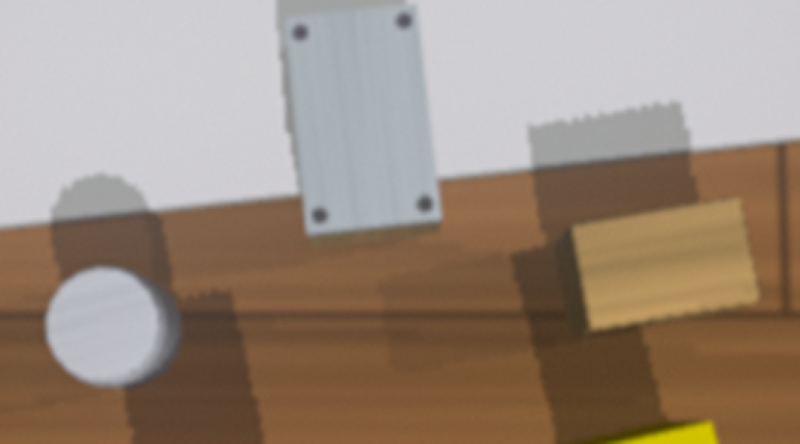

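```bash
python3 - <<'E'
from h import *
c=np.load("pics/top6.png.npy",allow_pickle=True).item();t=np.load("pics/top1.png.npy",allow_pickle=True).item()
q=np.array([ray(c,200+u/2.96,145+v/2.96,.068)[:2] for u,v in[(306,236),(441,221),(415,5),(285,18)]])
print(((q-B[1])@n).round(4),((q-B[1])@e).round(4))
d=np.diff(np.vstack([q,q[:1]]),axis=0);print(np.linalg.norm(d,axis=1).round(4),np.degrees(np.arctan2(d[:,1],d[:,0])).round(1))
for nm,s in(("tin",np.s_[230:280,212:262]),("plain",np.s_[215:260,390:458]),("hammer",np.s_[60:130,235:415])):
    print(nm,np.abs(c["img"][s].astype(int)-t["img"][s]).mean().round(2))
E
```

```text
[-0.0314 -0.0311  0.0739  0.0744] [0.2782 0.2141 0.215  0.2776]
[0.064  0.1049 0.0626 0.1058] [ -83.7    6.5   95.5 -174.3]
tin 2.12
plain 0.78
hammer 1.45
```

It lies flat, steel up and square within about 0.5°, with the bystanders unmoved. But it slipped back as it fell and overhangs the front edge by 31 mm, more than the roughly 12 mm a clean pivot would leave. I'll nudge it forward squarely from its near end.

```bash
python3 -c "
from h import *
where();goto(-.060,.2465,.13)"
```

```text
d,a,ztip mm -134.7 645.8 218.3
shift mm [ -74.2 -399.3   88.8] turn about tool z 0.07 t 12.125 F [-0.8  0.1  0.7] w 0.3894797373476117
```

```bash
python3 -m pendant '[[[155,0,-40,0,0],[155,-20,-90,0,0],[155,-40,-140,0,0],[155,-60,-190,0,0],[155,-74,-240,0,0],[155,-74,-290,0,0],[155,-74,-340,20,0],[155,-74,-380,50,0],[155,-74,-399,80,0],[155,-74,-399.3,89,0],[155,-74,-399.3,89,0],[155,-74,-399.3,89,0]]]'|grep -E "time|force|tcp_pos"; python3 -c "
from h import *
where();goto(-.060,.2465,.03)"
```

```text
time_s: 13.62
tcp_pos: [0.5572, 0.0112, 0.1448]
contact_force: [0.1, -0.3, -0.1]
d,a,ztip mm -59.6 247.8 130.8
shift mm [  0.6  -1.2 100.8] turn about tool z 0.06 t 13.625 F [ 0.1 -0.3 -0.1] w 0.39422359069859936
```

```bash
python3 -m pendant '[[[155,0,-1,30,0],[155,0,-1,60,0],[155,0,-1,85,0],[155,0,-1,98,0],[155,0,-1,100,0],[155,0,-1,100,0]]]'|grep -E "force|tcp_pos"; python3 -m pendant '[[[155,-4,0,0,0],[155,-8,0,0,0],[155,-12,0,0,0],[155,-16,0,0,0],[155,-19,0,0,0],[155,-22,0,0,0],[155,-25,0,0,0],[155,-28,0,0,0],[155,-31,0,0,0],[155,-34,0,0,0],[155,-37,0,0,0],[155,-39,0,0,0],[155,-40,0,0,0],[155,-40,0,0,0]]]'|grep -E "force|tcp_pos";python3 -c "
from h import *
where()"
```

```text
tcp_pos: [0.5575, 0.0098, 0.0445]
contact_force: [0.0, -0.7, -0.3]
tcp_pos: [0.5967, 0.0139, 0.0437]
contact_force: [-0.9, 0.1, -0.2]
d,a,ztip mm -20.0 246.3 29.7
```

Back off, rise and move aside, then a last look.

```bash
python3 -m pendant '[[[155,10,0,0,0],[155,20,0,0,0],[155,25,0,-20,0],[155,25,0,-70,0],[155,25,0,-120,0],[155,40,20,-170,0],[155,60,70,-185,0],[155,80,120,-190,0],[155,100,170,-190,0],[155,110,220,-190,0],[155,110,270,-190,0],[155,110,320,-190,0],[155,110,370,-190,0],[155,110,400,-190,0],[155,110,400,-190,0]]]'|grep -E "time|force|tcp_pos"; python3 - <<'E'
from h import *
c=shot("top","top7.png");s=shot("scene","s7.png")
a=cv2.resize(c["img"][145:295,200:470,::-1],(540,300));b=cv2.resize(s["img"][150:360,130:450,::-1],(450,295))
b=cv2.copyMakeBorder(b,0,0,0,90,0);cv2.imwrite("pics/c7.png",np.vstack([a,b]))
t=np.load("pics/top1.png.npy",allow_pickle=True).item()
im=c["img"]; hsv=cv2.cvtColor(im,cv2.COLOR_RGB2HSV); print(hsv[200,320:325].tolist(),hsv[150,250:253].tolist())
for nm,sl in(("tin",np.s_[230:280,212:262]),("plain",np.s_[215:260,390:458]),("hammer",np.s_[60:130,235:415])):
    print(nm,np.abs(im[sl].astype(int)-t["img"][sl]).mean().round(2))
E
```

```text
time_s: 18.0
tcp_pos: [0.4444, 0.4019, 0.235]
contact_force: [0.7, -0.7, -1.0]
[[102, 18, 184], [102, 18, 185], [102, 18, 184], [103, 19, 186], [102, 18, 185]] [[132, 6, 212], [132, 6, 210], [128, 5, 211]]
tin 2.2
plain 0.96
hammer 3.64
```

View pics/c7.png

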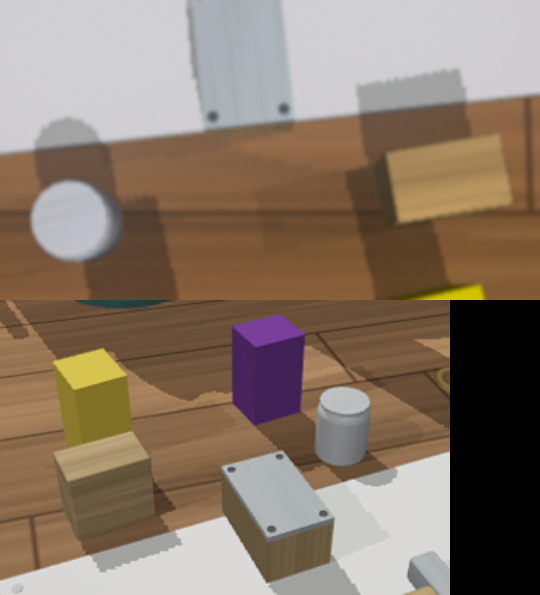

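```bash
python3 - <<'E'
from h import *
c=np.load("pics/top7.png.npy",allow_pickle=True).item();hsv=cv2.cvtColor(c["img"],cv2.COLOR_RGB2HSV)
m=((abs(hsv[...,0].astype(int)-103)<10)&(hsv[...,1]>10)&(hsv[...,1]<40)&(hsv[...,2]>150)).astype(np.uint8)
m[:, :270]=0;m[:,370:]=0;m[:110]=0;m=cv2.morphologyEx(m,cv2.MORPH_OPEN,np.ones((5,5)))
ct=max(cv2.findContours(m,0,2)[0],key=cv2.contourArea)
q=np.array([ray(c,u,v,.068)[:2] for u,v in ct[:,0]])*1000
(ctr,wh,an)=cv2.minAreaRect(q.astype(np.float32)); r=np.array(ctr)/1000-B[1]
print("mid d,a",r@n,r@e,wh,"angle",an,"board",np.degrees(np.arctan2(n[1],n[0])))
manip.close_job()
E
```

```text
mid d,a 0.04358373039621063 0.2466943775587198 (104.69335174560547, 64.16889953613281) angle 6.016796588897705 board 6.042745502825257
the job is handed in; nothing more can be done
```

The riveting block now lies flat on the board, steel plate up, and the job is handed in at about 18 s of the 42 s allowed.

- **Slide and tip:** I pushed the block upright with two fingers below 35 mm until it stopped flush against the front edge of the board (about 10 N). I then backed off, raised the fingers to about 88 mm and tipped it over the edge.
- **Correction:** It slipped back as it fell and overhung the front edge by about 31 mm. I nudged it about 22 mm forward along the board, and only about 9 mm now overhangs. This extra push came after the tipping.
- **Last checks:**
  - The block sits within about 0.1° of square to the board, with its middle about 44 mm past the front edge.
  - The tin and plain block show no movement in the top view compared with the first picture.
  - The image difference around the hammer rose from 1.5 to 3.6. I put that down to the block's far end entering the compared area and did not check the hammer separately.
  - The arm was clear of everything at hand-in.
  - The largest wrist force I saw, read at the end of moves, was about 13 N.

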